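# Snap the white-reference cap onto the fruit analyser and keep it pressed for the scan

## Robot

A 6-joint arm with a two-finger parallel gripper is mounted at the origin on the work surface. World frame = base frame: x ahead of the robot, y to its left, z up, the work surface at z = 0. Lengths are in mm, angles in rad, forces in N, time in s.
With the tool pointing down it reaches from about 375 to 925 mm from the base axis. Payload 5.7 kg.
Tool frame: the origin (TCP) lies on the mounting face of the last link; the fingertips stand 182 mm ahead of it and the grasp point (between the pads) lies 163 mm ahead of it (arm.grasp_offset is the distance from the TCP to the grasp point, in mm); z points along the fingers, y is the direction in which the jaws open and shut (so a half turn about z gives the same grasp; the last joint's range is limited). The gripper opens to 88 mm and grips with 3 to 60 N. Pads are 20 mm wide; open, the fingers measure 115 mm over their backs; the gripper's body (75 mm by 178 mm) begins 61 mm behind the grasp point.
Start: joints at [-1.357, 0.359, 1.51, -0, 1.272, -0.115], TCP at [193.733, -567.85, 404.623] pointing down, gripper open.
Joint ranges: [-2.97, 2.97], [-1.01, 2.36], [0.21, 2.38], [-0.96, 4.11], [0.2, 2.71], [-2.98, 2.98]. Speed limits (rad/s): [2.39, 2.39, 3.14, 3.14, 3.14, 3.14].

## Interface

Orientations are given as a unit quaternion [x, y, z, w].
In Python, from rig import get_obs, viewer, job, arm gives the robot as it stands.
- The arm moves only by the tool servo_tool, never from a script. Its argument "motion" is a list of rows, each a list of 2 entries, a list of its own where there are three numbers: the shift along the tool's x, y, z each as a share of 20 mm, from -1 to 1, then the turn about the tool's z as a share of 8 degrees, from -1 to 1. A call has 1 to 12 rows; each row shifts and turns the commanded pose from where the row before left it, along the tool's axes as they then stand; what a row does not reach is not made up. A row lasts 1/8 s, in which the tool goes at most 62.5 mm and 10.7 degrees, less where a joint would pass 70% of its speed; a pose out of reach is approached as far as the arm can. A call with a number of a shift or a turn outside -1 to 1 is refused whole. A call with a gripper value outside its range is refused whole. "grip" is the finger opening in mm, from 0 to 87.8, set as the call begins (left out, the last holds). The fingers move at their own pace and stop on an object; the grip force is fixed at half the most. Time passes only in rows, so rows that do not move let the fingers close. It gives the time, the measured TCP pose, the force and the opening at its end, in the units of the state.
- get_obs(): the state, without advancing time (a new reading comes with each control period).
- viewer.snapshot(name): name is "scene" or "side" or "wrist"; returns a dict with "frame" (384x512x3 uint8, blue, green, red), "intrinsics" (3x3 intrinsics, pixels), "D" ([k1, k2, p1, p2, k3] as OpenCV has them; the pictures are not rectified), "world_from_camera" (4x4, takes a point from camera to world coordinates). Camera axes: x right, y up, looking along -z (the intrinsics and any distortion apply to the point x, -y, -z); pixel columns grow to the right and rows downward; lengths in mm; the calibration is good to about 2 mm. A picture is of the moment at which its call begins. There is no depth.
- job.close_job(): hands the job in, once; it reports no verdict.
The state is a dict: "t": time; "joints": joint angles; "qd": joint speeds; "tau": joint torques, N m; "tcp_pos": TCP position; "ee_rot": TCP orientation; "contact_force": force on the tool from outside, world axes, zero at the start; "moment": the same for the moment, N m; "gripper_width": finger opening in mm.
Only numpy, scipy, OpenCV 4.12 (cv2) and the standard library are available. Lean on these libraries where they do the work, as an engineer would, in place of code of your own. Each camera call takes 0.05 s, during which the arm holds its last target. There are 200 camera calls.

## Task

The fruit analyser needs its white reference scan: take the black reference cap with the orange knob off its storage stand, set its tapered white plug into the mouth of the analyser's nose, and press it straight down until you feel it click over the nose, then keep pressing past the click until the rubber light seal is squeezed fully home. Finish while still holding the cap pressed down like that (do not let go or ease off), and leave the fruit, the label roll and the mouse where they are.

Things in the scene. Friction and masses are not known exactly. Their poses are not given: they have to be found in the camera images.
- cap: black white-reference cap, loose, 70-120 g, round about its z (any yaw alike). Origin: centre of its skirt's lower lip, z up. Skirt 56 mm outside, flat top plate 26 mm above the lip; hollow, 48 mm bore, with a 3 mm thick round bead inside the lip (41 mm free diameter, centre 1.5 mm above the lip). Starts upright, its lip on the storage stand
- cap_knob (a point): point on the cap's axis 48 mm above its lip, inside the orange knob (26 mm diameter, from 26 to 58 mm above the lip): the height to grip, 22 mm above the top plate
- plug_tip (a point): tip of the white tapered plug under the cap, on its axis, 10 mm below the lip. The plug is 18 mm in diameter at the tip, 24 mm at 7 mm above the tip, 26 mm at its root
- cap_stand: storage stand of the cap, fixed: plain aluminium ring 68 mm outside, 32 mm bore, 16 mm high; origin at the centre of its underside, on the bench
- analyser: fruit analyser, fixed: off-white housing 200 (x) by 160 (y) by 55 mm high, dark display and two small buttons on top near its front (-x) edge; origin at the centre of its underside. 25 mm behind the centre (+x) stands a round grey flange, 66 mm diameter, top 70 mm above the bench, and on it the black upright tubular nose
- nose_rim (a point): centre of the nose's open mouth at rim height, 94 mm above the bench; z up along the nose. The nose is a tube 38 mm outside, 29 mm bore (39 mm deep), standing 24 mm above the flange. Cap fully home: lip 20 mm below this rim
- catches (a point): point on the nose's axis, 11.2 mm below the rim, level with four round spring catches that stick 3.5 mm out of its side. The cap's bead meets them with its lip 8.7 mm below the rim; the push rises to about 9 N, then drops and turns to a pull when the lip is 12.7 mm below (the click). It is past them, and held, with the lip 17 mm below the rim, where the lip meets the light seal
- seal (a joint): squeeze of the black sprung rubber ring around the foot of the nose (light seal, 42 to 55 mm diameter): 0 = free, 7 mm above the flange; 0.003 m = squeezed fully home, a hard stop. It takes about 1.5 N to start and 8 N to squeeze home, and springs back when not pressed
- fruit: brown fruit, 54 mm diameter, 67 mm tall, standing loose in the white dish; origin at the centre of its underside
- dish: shallow white dish, 110 mm diameter, 16 mm high, fixed; origin at the centre of its underside
- label_roll: roll of white labels, loose, standing on end: 84 mm diameter, 55 mm high; origin at the centre of its underside
- mouse: black computer mouse, loose, 105 by 60 by 32 mm; origin at the centre of its underside
Mind the look-alikes: they are no part of the job. What is shaped like the cap but red is not meant.

How it is judged:
By the outcome, as a careful person would: the job done as asked, in the order asked, and still so for the second after the job is handed in, while the arm keeps its last pose, push and grip.
It also fails if it takes over 38 s, if anything falls off the work surface, if the arm or the gripper's body presses on something with over 40 N, if the wrist force passes 120 N, or if a joint passes its speed limit or range.

## Working session

There is one attempt and no reset: what is moved stays moved. The work goes in short steps, Python scripts to look and compute and a tool call to move; the robot and the scene stay as the last step left them, time stands still between calls to the robot, and variables do not carry over. Pictures are saved under pics/ and viewed, about 8 in all and at most 12, crops included, and the job is handed in when it is done.

Besides the shell and the picture viewer there is one more tool, called as name([rows], argument=value, ...), one row to a line, values as JSON. servo_tool: Moves the arm, as the interface text tells. Its arguments: {"type":"object","properties":{"motion":{"type":"array"},"grip":{"type":"number"}},"required":["motion"]}

```bash
mkdir -p pics; cat > h.py <<'E'
import numpy as np, cv2
from rig import get_obs, viewer, job, arm
def snap(n,f=None):
    s=viewer.snapshot(n)
    if f: cv2.imwrite('pics/'+f,s['frame'])
    return s
def ray(s,u,v):
    K=np.array(s['intrinsics'],float);D=np.array(s['D'],float);T=np.array(s['world_from_camera'])
    p=cv2.undistortPoints(np.array([[[u,v]]],float),K,D)[0,0]
    return T[:3,3],T[:3,:3]@np.array([p[0],-p[1],-1.])
def onz(s,u,v,z):
    o,d=ray(s,u,v);return o+d*(z-o[2])/d[2]
def tri(a,b):
    (o,d),(p,e)=a,b;d=d/np.linalg.norm(d);e=e/np.linalg.norm(e)
    t=np.linalg.lstsq(np.c_[d,-e],p-o,rcond=None)[0]
    q,r=o+t[0]*d,p+t[1]*e;return (q+r)/2,np.linalg.norm(q-r)
E
python3 - <<'E'
from h import *
o=get_obs();print(o['tcp_pos'],o['ee_rot'],o['contact_force'],o['gripper_width'],o['t'])
a=snap('scene');b=snap('side')
for s in(a,b):print(np.round(s['world_from_camera'],2).tolist())
import pickle;pickle.dump((a,b),open('ab.pkl','wb'))
cv2.imwrite('pics/a.png',np.vstack([a['frame'],b['frame']])[:, :]) 
cv2.imwrite('pics/a.png',cv2.resize(np.hstack([a['frame'],b['frame']]),(800,300)))
cv2.imwrite('pics/scene.png',a['frame']);cv2.imwrite('pics/side.png',b['frame'])
E
```

```text
[ 193.66154844 -567.5306262   403.82123104] [ 9.86517558e-01  1.63653009e-01 -4.05791595e-05 -8.94143957e-04] [-0.26098929 -0.21011343  0.39325625] 87.77069981569626 0.0
[[0.64, -0.49, 0.6, 1388.94], [0.77, 0.38, -0.51, -677.96], [0.02, 0.78, 0.62, 911.01], [0.0, 0.0, 0.0, 1.0]]
[[0.92, 0.29, -0.26, 361.11], [-0.39, 0.64, -0.66, -634.38], [-0.02, 0.71, 0.71, 790.23], [0.0, 0.0, 0.0, 1.0]]
```

View pics/scene.png

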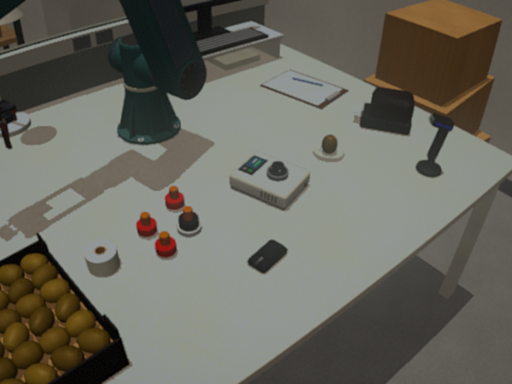

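View pics/side.png

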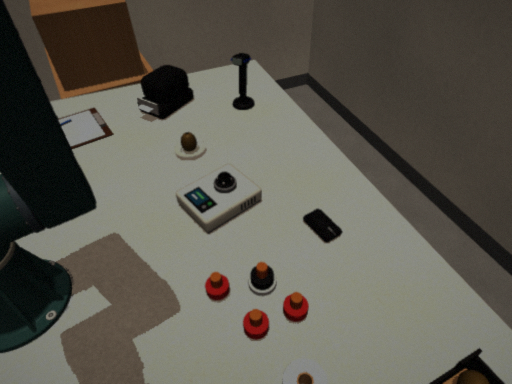

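The cap (black, orange knob, on its ring) is at about (188,217) in scene and (262,272) in side. Three red look-alikes stand close around it. The nose is at (278,168) in scene and (225,180) in side.

```bash
python3 - <<'E'
from h import *
import pickle
a,b=pickle.load(open('ab.pkl','rb'))
def knobs(s,box):
    x0,y0,x1,y1=box;f=s['frame'][y0:y1,x0:x1]
    h=cv2.cvtColor(f,cv2.COLOR_BGR2HSV)
    m=((h[...,0]>=6)&(h[...,0]<=18)&(h[...,1]>150)&(h[...,2]>90)).astype('u1')
    n,l,st,c=cv2.connectedComponentsWithStats(m)
    return [(c[i]+[x0,y0],st[i]) for i in range(1,n) if st[i,4]>15]
A=knobs(a,(120,170,220,265));B=knobs(b,(190,250,320,345))
for n,s,L in(('a',a,A),('b',b,B)):
    for c,st in L: print(n,c.round(1),st,onz(s,*c,16+44).round(1))
for c,_ in A:
  for d,_ in B:
    p,g=tri(ray(a,*c),ray(b,*d))
    if g<6:print(c.round(),d.round(),p.round(1),g.round(1))
def dark(s,box):
    x0,y0,x1,y1=box;g=cv2.cvtColor(s['frame'][y0:y1,x0:x1],cv2.COLOR_BGR2GRAY)
    m=(g<60).astype('u1');n,l,st,c=cv2.connectedComponentsWithStats(m)
    for i in range(1,n):
        if st[i,4]>20:print('dark',c[i]+[x0,y0],st[i]+[x0,y0,0,0,0])
dark(a,(262,155,295,185));dark(b,(210,168,242,196))
cv2.imwrite('pics/crop.png',np.hstack([cv2.resize(a['frame'][140:240,150:320],None,fx=2.3,fy=2.3*1.0,interpolation=2),cv2.resize(b['frame'][160:260,170:340],None,fx=2.3,fy=2.3,interpolation=2)]))
E
```

```text
a [173.  188.8] [50 16  7  6 34] [ 434.6 -160.6   60. ]
a [186.8 209.4] [63 37  9  6 46] [ 534.3 -179.1   60. ]
a [144.3 215.2] [21 42  8  7 43] [ 483.4 -282.5   60. ]
a [163.8 234.9] [40 62  9  7 51] [ 580.7 -280.8   60. ]
b [261.4 266.3] [67 12 10  9 71] [ 547.7 -175.6   60. ]
b [215.1 276.7] [20 22 11 10 80] [ 439.4 -158.6   60. ]
b [296.2 297.3] [100  42  13  11  98] [ 585.5 -279.4   60. ]
b [255.1 314.4] [ 59  59  13  11 104] [ 487.9 -280.3   60. ]
[173. 189.] [215. 277.] [ 438.9 -162.3   64.3] 1.5
[187. 209.] [261. 266.] [ 544.7 -184.1   71.1] 2.6
[144. 215.] [296. 297.] [ 562.5 -316.4  134.7] 1.4
[144. 215.] [255. 314.] [ 487.2 -283.3   64. ] 1.9
[164. 235.] [296. 297.] [ 584.2 -282.    64. ] 1.2
[164. 235.] [255. 314.] [ 502.2 -241.5  -22.3] 1.8
dark [277.41176471 168.77777778] [269 162  17  14 153]
dark [224.66966967 182.58558559] [215 172  21  21 333]
```

View pics/crop.png

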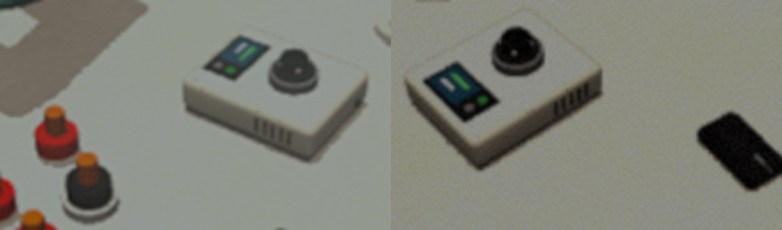

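servo_tool([
  [[0.95, -0.52, 0], 0],
  [[0.95, -0.52, 0], 0],
  [[0.95, -0.52, 0], 0],
  [[0.95, -0.52, 0], 0],
  [[0.95, -0.52, 0], 0],
  [[0.95, -0.52, 0], 0],
  [[0.95, -0.52, 0], 0],
  [[0.95, -0.52, 0], 0],
  [[0.95, -0.52, 0], 0],
  [[0.95, -0.52, 0], 0],
  [[0.95, -0.52, 0], 0],
  [[0.95, -0.52, 0], 0],
], grip=60)

```text
t: 1.6
tcp_pos: [370.1, -375.0, 404.7]
ee_rot: [0.987, 0.164, 0.0, -0.0]
contact_force: [0.2, -0.3, 0.4]
gripper_width: 59.6
```

servo_tool([
  [[0.95, -0.52, 0.2], 0],
  [[0.95, -0.52, 0.2], 0],
  [[0.95, -0.52, 0.2], 0],
  [[0.95, -0.52, 0.2], 0],
  [[0.95, -0.52, 0.2], 0],
  [[0.95, -0.52, 0.2], 0],
  [[0.95, -0.52, 0.2], 0],
  [[0.95, -0.52, 0.2], 0],
  [[0.95, -0.52, 0.2], 0],
  [[0.95, -0.52, 0.2], 0],
  [[0.95, -0.52, 0.2], 0],
  [[0.95, -0.52, 0.2], 0],
])

```text
t: 3.1
tcp_pos: [545.4, -183.1, 356.5]
ee_rot: [0.987, 0.164, 0.0, -0.0]
contact_force: [0.1, -0.6, 0.4]
gripper_width: 60.1
```

```bash
python3 - <<'E'
from h import *
import pickle
a,b=pickle.load(open('ab.pkl','rb'))
print(onz(a,277.4,163,94),onz(b,224.8,176.5,94),tri(ray(a,277.4,163),ray(b,224.8,176.5)))
o=get_obs();print(o['tcp_pos'],o['ee_rot'],o['contact_force'],o['t'])
w=snap('wrist','w1.png');print(np.round(w['world_from_camera'],3).tolist(),w['intrinsics'])
h=cv2.cvtColor(w['frame'],cv2.COLOR_BGR2HSV)
m=((h[...,0]>=6)&(h[...,0]<=18)&(h[...,1]>150)&(h[...,2]>80)).astype('u1')
n,l,st,c=cv2.connectedComponentsWithStats(m)
for i in range(1,n):
    if st[i,4]>60:print(c[i],st[i],onz(w,*c[i],74))
E
```

```text
[558.90910663 126.05733946  94.        ] [563.3398124  119.56086608  94.        ] (array([563.0555319 , 120.55558716,  96.26175193]), np.float64(4.679491122256311))
[ 545.38712688 -183.12032675  356.49503056] [ 9.86512294e-01  1.63687179e-01  7.77289066e-06 -3.01886840e-05] [ 0.09953905 -0.55244192  0.39716244] 3.1
[[0.324, 0.907, 0.27, 618.562], [-0.946, 0.31, 0.093, -157.0], [0.0, -0.285, 0.958, 336.888], [0.0, 0.0, 0.0, 1.0]] [[266.6875416    0.         255.88007609]
 [  0.         266.6875416  189.36132258]
 [  0.           0.           1.        ]]
[354.7300216  183.23974082] [342 171  26  25 463] [ 583.72822455 -276.62147506   74.        ]
[255.87780041 190.00814664] [244 178  25  25 491] [ 543.92374128 -182.65076436   74.        ]
[212.14345992 265.40506329] [203 256  19  19 237] [ 443.64358069 -164.64943353   74.        ]
```

View pics/w1.png

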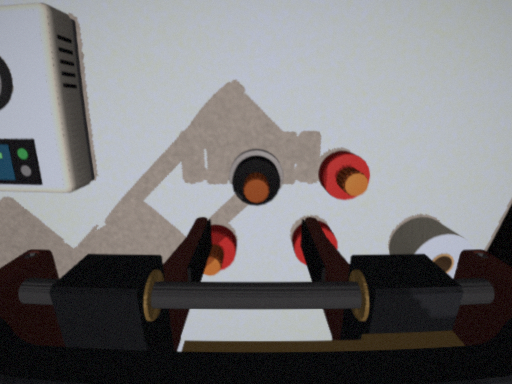

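The view shows the knob top at (256,190), which agrees with the triangulated position to within 2 mm. The neighbouring red caps clear the fingers, so I'm going down to grip.

servo_tool([
  [[-0.05, 0, 1], 0],
  [[0, 0, 1], 0],
  [[0, 0, 1], 0],
  [[0, 0, 1], 0],
  [[0, 0, 1], 0],
  [[0, 0, 0.9], 0],
  [[0, 0, 0.4], 0],
  [[0, 0, 0.18], 0],
  [[0, 0, 0], 0],
])

```text
t: 4.28
tcp_pos: [543.9, -184.7, 227.3]
ee_rot: [0.987, 0.164, 0.0, 0.0]
contact_force: [-0.7, -0.6, 0.5]
gripper_width: 60.1
```

servo_tool([
  [[0, 0, 0], 0],
  [[0, 0, 0], 0],
  [[0, 0, 0], 0],
  [[0, 0, 0], 0],
  [[0, 0, 0], 0],
  [[0, 0, 0], 0],
], grip=15)

```text
t: 5.03
tcp_pos: [543.8, -184.7, 227.2]
ee_rot: [0.987, 0.164, 0.0, -0.0]
contact_force: [-0.1, 0.8, 2.9]
gripper_width: 25.3
```

servo_tool([
  [[0, 0, -0.3], 0],
  [[0, 0, -0.7], 0],
  [[0, 0, -1], 0],
  [[0, 0, -1], 0],
  [[0, 0, -1], 0],
  [[0, 0, -1], 0],
  [[0, 0, -1], 0],
  [[0, 0, 0], 0],
])

```text
t: 6.02
tcp_pos: [544.4, -184.9, 349.3]
ee_rot: [0.987, 0.164, 0.002, 0.001]
contact_force: [0.4, -1.0, -1.2]
gripper_width: 25.6
```

servo_tool([
  [[0.2, -0.9, 0], 0],
  [[0.2, -0.95, 0], 0],
  [[0.2, -0.95, 0], 0],
  [[0.2, -0.95, 0], 0],
  [[0.2, -0.95, 0], 0],
  [[0.2, -0.95, 0], 0],
  [[0.2, -0.95, 0], 0],
  [[0.2, -0.95, 0], 0],
  [[0.2, -0.95, 0], 0],
  [[0.2, -0.95, 0], 0],
  [[0.2, -0.95, 0], 0],
  [[0.2, -0.95, 0], 0],
])

```text
t: 7.52
tcp_pos: [515.7, 46.9, 347.1]
ee_rot: [0.987, 0.164, 0.0, -0.0]
contact_force: [0.0, -0.5, -1.2]
gripper_width: 25.1
```

servo_tool([
  [[0.2, -0.9, 0], 0],
  [[0.2, -0.9, 0], 0],
  [[0.2, -0.9, 0], 0],
  [[0, 0, 0], 0],
  [[0, 0, 0], 0],
])

```text
t: 8.15
tcp_pos: [509.9, 100.6, 347.0]
ee_rot: [0.986, 0.164, -0.0, 0.0]
contact_force: [0.2, 0.0, -0.3]
gripper_width: 25.8
```

```bash
python3 - <<'E'
from h import *
import pickle
o=get_obs();print(o['tcp_pos'],o['ee_rot'],o['contact_force'],o['gripper_width'],o['t'])
w=snap('wrist','w2.png');s=snap('side','s2.png');c=snap('scene','c2.png')
pickle.dump((w,s,c,o),open('w2.pkl','wb'))
cv2.imwrite('pics/v2.png',np.hstack([w['frame'][:, :],cv2.resize(s['frame'][90:218,130:226],(288,384))]))
E
```

```text
[509.87288927 100.55557528 347.04690589] [ 9.86480421e-01  1.63879103e-01 -3.06735245e-05  1.34706983e-04] [ 1.50321182e-01  1.07827511e-04 -2.89212129e-01] 25.766996028427165 8.15
```

View pics/v2.png

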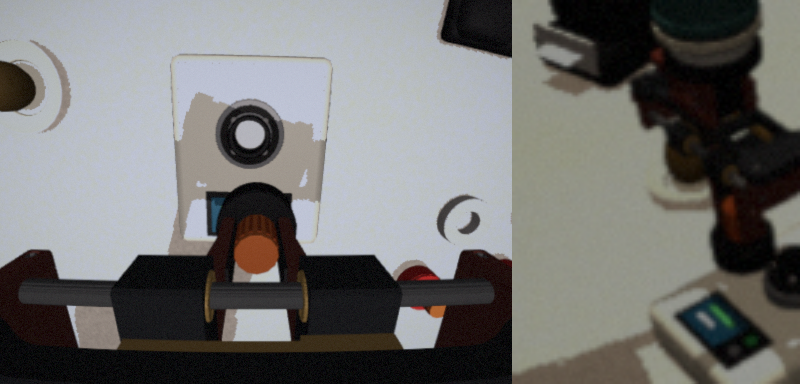

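The wrist view shows the cap in hand, its knob top at about (256,254), with the nose mouth clear at about (250,134). I'll refine both from the same image.

```bash
python3 - <<'E'
from h import *
import pickle
w,s,c,o=pickle.load(open('w2.pkl','rb'))
f=w['frame'];g=cv2.cvtColor(f,cv2.COLOR_BGR2GRAY)
print(np.round(w['world_from_camera'][:3,3],1))
def blob(m,x0,y0,z,name):
    n,l,st,cc=cv2.connectedComponentsWithStats(m.astype('u1'));i=1+st[1:,4].argmax()
    k=max(cv2.findContours((l==i).astype('u1'),0,1)[0],key=len)
    (x,y),r=cv2.minEnclosingCircle(k)
    p=cv2.fitEllipse(k);u=cc[i]+[x0,y0]
    print(name,u.round(2),'circ',x+x0,y+y0,r,'ell',np.round(p[1],1),onz(w,*u,z).round(1),onz(w,p[0][0]+x0,p[0][1]+y0,z).round(1))
G=g[112:158,228:272]
blob(G>120,228,112,94,'bore')
blob(g[100:172,214:288]<70,214,100,82,'dark')
h=cv2.cvtColor(f[228:280,230:282],cv2.COLOR_BGR2HSV)
m=(h[...,0]>=4)&(h[...,0]<=18)&(h[...,1]>120)&(h[...,2]>165)
blob(m,230,228,194,'knobtop')
print(g[134,214:288].tolist());print(g[98:172,250].tolist())
z=cv2.resize(f[90:180,205:295],(540,540),interpolation=2);z2=cv2.resize(f[170:280,200:310],(540,540),interpolation=2)
k=np.clip(np.hstack([z,z2]).astype(float)*1.5,0,255).astype('u1');cv2.imwrite('pics/z.png',cv2.resize(k,(800,400)))
E
```

```text
[583.  126.7 327.4]
bore [249.56 133.93] circ 249.63245010375977 133.57946968078613 14.454207420349121 ell [26.8 28.5] [562.8 125.3  94. ] [562.8 125.3  94. ]
dark [248.75 135.88] circ 249.0305633544922 134.97921752929688 30.232553482055664 ell [58.4 59.3] [559.8 125.4  82. ] [560.7 125.4  82. ]Traceback (most recent call last):
  File "<stdin>", line 17, in <module>
  File "<stdin>", line 7, in blob
ValueError: attempt to get argmax of an empty sequence
```

```bash
python3 - <<'E'
from h import *
import pickle
w,s,c,o=pickle.load(open('w2.pkl','rb'))
f=w['frame'];g=cv2.cvtColor(f,cv2.COLOR_BGR2GRAY)
print('bore@55',onz(w,249.56,133.93,55).round(1),'proj check')
print(g[134,214:288].tolist());print(g[98:172,250].tolist())
h=cv2.cvtColor(f,cv2.COLOR_BGR2HSV);print(h[254,236:276].tolist())
z=cv2.resize(f[90:180,205:295],(400,400),interpolation=2);z2=cv2.resize(f[170:280,200:310],(400,400),interpolation=2)
cv2.imwrite('pics/z.png',np.clip(np.hstack([z,z2]).astype(float)*1.7,0,255).astype('u1'))
E
```

```text
bore@55 [559.4 125.1  55. ] proj check
[141, 110, 82, 85, 84, 73, 46, 21, 18, 19, 12, 20, 15, 6, 9, 15, 27, 24, 17, 13, 40, 109, 159, 179, 180, 180, 179, 179, 178, 180, 180, 179, 181, 181, 180, 184, 182, 180, 182, 182, 183, 181, 179, 181, 181, 180, 182, 179, 182, 173, 123, 55, 32, 30, 28, 15, 35, 42, 32, 21, 22, 18, 19, 21, 35, 72, 81, 83, 84, 85, 134, 153, 154, 156]
[169, 140, 138, 147, 147, 142, 104, 57, 28, 34, 30, 27, 34, 32, 56, 75, 64, 34, 11, 25, 28, 39, 92, 168, 180, 179, 179, 181, 180, 181, 179, 181, 183, 181, 181, 178, 182, 180, 181, 180, 178, 180, 180, 180, 180, 181, 179, 180, 179, 172, 113, 49, 10, 12, 0, 12, 23, 27, 25, 17, 14, 20, 19, 14, 11, 25, 38, 80, 79, 83, 96, 147, 155, 150]
[[10, 192, 138], [10, 194, 137], [9, 190, 138], [10, 187, 139], [10, 192, 137], [10, 199, 136], [10, 194, 137], [10, 192, 138], [10, 196, 135], [10, 194, 138], [10, 194, 137], [9, 184, 141], [10, 195, 136], [9, 186, 140], [10, 195, 137], [10, 194, 137], [10, 194, 137], [10, 183, 139], [9, 187, 139], [10, 192, 138], [10, 188, 140], [10, 189, 139], [10, 194, 137], [9, 186, 140], [9, 187, 139], [9, 190, 137], [9, 195, 137], [10, 192, 137], [10, 200, 135], [9, 190, 138], [10, 194, 137], [9, 192, 141], [10, 187, 138], [10, 198, 135], [10, 198, 138], [10, 189, 140], [10, 184, 140], [10, 194, 137], [10, 189, 140], [10, 203, 136]]
```

View pics/z.png

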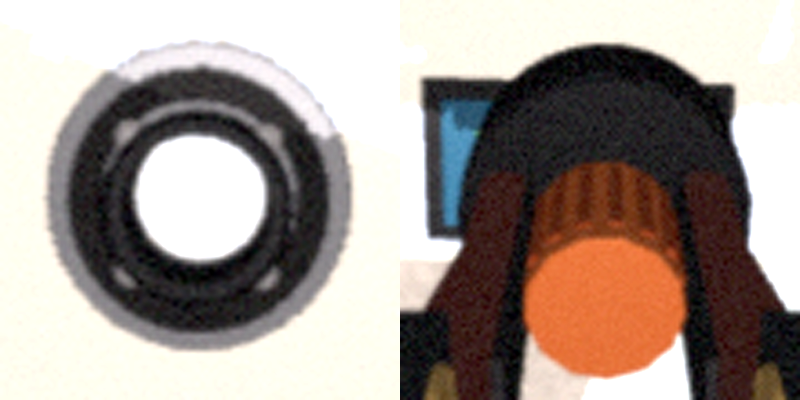

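```bash
python3 - <<'E'
from h import *
import pickle
w,s,c,o=pickle.load(open('w2.pkl','rb'))
k=onz(w,256.2,254.2,194);print('knob',k,'tcp',o['tcp_pos'][:2])
fl=onz(w,250,133.9,70);b=onz(w,249.56,133.1,55);print('flange',fl,'floor',b)
q=o['ee_rot'];a=2*np.arctan2(q[1],q[0]);X=np.array([np.cos(a),np.sin(a)]);Y=np.array([np.sin(a),-np.cos(a)])
for n,r in(('knob',k[:2]),('tcp',o['tcp_pos'][:2])):
    d=(fl[:2]+b[:2])/2-r;print(n,'x',d@X,'y',d@Y)
E
```

```text
knob [509.39396433 101.19424151 194.        ] tcp [509.87288927 100.55557528]
flange [560.83783535 124.80349578  70.        ] floor [560.15422385 125.36342425  55.        ]
knob x 56.081265017859586 y -6.083383113834175
tcp x 55.83456250258198 y -6.842594230128747
```

servo_tool([
  [[0.7, -0.08, 0], 0],
  [[0.7, -0.08, 0], 0],
  [[0.7, -0.08, 0], 0],
  [[0.7, -0.08, 0], 0],
  [[0, 0, 0.7], 0],
  [[0, 0, 0.7], 0],
  [[0, 0, 0], 0],
  [[0, 0, 0], 0],
])

```text
t: 9.3
tcp_pos: [560.4, 124.6, 318.8]
ee_rot: [0.987, 0.164, -0.0, -0.0]
contact_force: [0.7, -0.9, -0.5]
gripper_width: 25.7
```

```bash
python3 - <<'E'
from h import *
o=get_obs();print(o['tcp_pos'],o['contact_force'],o['t'])
s=snap('side');c=snap('scene')
z=[cv2.resize(f,(400,400),interpolation=2) for f in (s['frame'][130:230,175:275],c['frame'][115:215,228:328])]
cv2.imwrite('pics/v3.png',np.clip(np.hstack(z).astype(float)*1.8,0,255).astype('u1'))
E
```

```text
[560.40289782 124.62494396 318.83841093] [ 0.71724126 -0.87235257 -0.4935825 ] 9.3
```

View pics/v3.png

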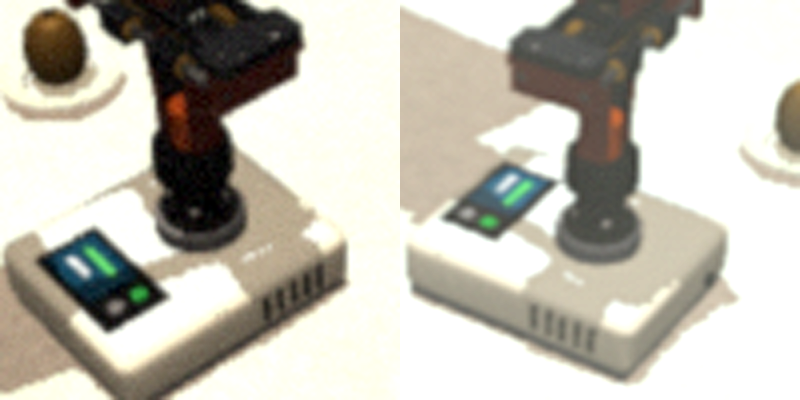

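```bash
python3 - <<'E'
from h import *
import pickle
a,b=pickle.load(open('ab.pkl','rb'))
def proj(s,P):
    T=np.linalg.inv(s['world_from_camera']);p=T[:3,:3]@P+T[:3,3];p=p*[1,-1,-1]
    return cv2.projectPoints(p.reshape(1,1,3),np.zeros(3),np.zeros(3),np.array(s['intrinsics'],float),np.array(s['D'],float))[0].ravel()
for n,s,f,k in(('side',b,(225.3,184.5),(223.2,171)),('scene',a,(277.5,172),(278.5,158))):
    p0=proj(s,np.array([560.5,125,70.]));p1=proj(s,np.array([560.5,125,121.]))
    print(n,'expected shift',p1-p0,'seen',np.subtract(k,f),'mm/px',1/np.linalg.norm(proj(s,np.array([561.5,125,70.]))-p0))
E
```

```text
side expected shift [ -1.58592191 -13.49933098] seen [ -2.1 -13.5] mm/px 2.908332555895054
scene expected shift [  0.89066418 -14.11274951] seen [  1. -14.] mm/px 3.6555320880348936
```

Cap and nose are coaxial to within about 1.5 mm in both views. I'm lowering in stages and watching the force.

servo_tool([
  [[0, 0, 0.2], 0],
  [[0, 0, 0.2], 0],
  [[0, 0, 0.2], 0],
  [[0, 0, 0.15], 0],
  [[0, 0, 0], 0],
])

```text
t: 10.02
tcp_pos: [560.6, 124.8, 303.7]
ee_rot: [0.987, 0.164, -0.0, -0.0]
contact_force: [0.4, -0.6, -1.6]
gripper_width: 25.5
```

servo_tool([
  [[0, 0, 0.1], 0],
  [[0, 0, 0.1], 0],
  [[0, 0, 0.1], 0],
  [[0, 0, 0], 0],
])

```text
t: 10.52
tcp_pos: [560.7, 124.8, 297.9]
ee_rot: [0.987, 0.164, -0.0, -0.0]
contact_force: [-0.0, -0.7, 0.3]
gripper_width: 25.4
```

servo_tool([
  [[0, 0, 0.1], 0],
  [[0, 0, 0], 0],
])

```text
t: 10.78
tcp_pos: [560.9, 124.7, 296.2]
ee_rot: [0.987, 0.164, 0.0, 0.0]
contact_force: [-0.8, -0.8, 0.5]
gripper_width: 25.2
```

servo_tool([
  [[0, 0, 0.1], 0],
  [[0, 0, 0], 0],
])

```text
t: 11.02
tcp_pos: [561.2, 124.8, 294.9]
ee_rot: [0.987, 0.164, 0.001, 0.0]
contact_force: [0.3, -1.0, 5.2]
gripper_width: 25.6
```

servo_tool([
  [[0, 0, 0.1], 0],
  [[0, 0, 0], 0],
])

```text
t: 11.28
tcp_pos: [560.8, 124.8, 291.9]
ee_rot: [0.987, 0.164, 0.0, -0.0]
contact_force: [1.4, 0.5, -1.2]
gripper_width: 25.4
```

The force rose to 5 N and dropped to a slight pull at the expected height, so that was the click. Next is the seal.

servo_tool([
  [[0, 0, 0.1], 0],
  [[0, 0, 0.1], 0],
  [[0, 0, 0], 0],
])

```text
t: 11.65
tcp_pos: [560.6, 124.8, 287.9]
ee_rot: [0.987, 0.164, -0.0, -0.0]
contact_force: [-0.6, -1.7, 1.5]
gripper_width: 25.1
```

servo_tool([
  [[0, 0, 0.1], 0],
  [[0, 0, 0], 0],
  [[0, 0, 0], 0],
])

```text
t: 12.02
tcp_pos: [560.6, 124.8, 286.3]
ee_rot: [0.987, 0.164, -0.0, -0.0]
contact_force: [-1.9, -1.6, 4.5]
gripper_width: 25.6
```

servo_tool([
  [[0, 0, 0.1], 0],
  [[0, 0, 0], 0],
  [[0, 0, 0], 0],
])

```text
t: 12.4
tcp_pos: [560.6, 124.8, 285.1]
ee_rot: [0.987, 0.164, 0.0, -0.0]
contact_force: [-4.1, -0.8, 11.5]
gripper_width: 25.6
```

servo_tool([
  [[0, 0, 0.05], 0],
  [[0, 0, 0], 0],
  [[0, 0, 0], 0],
  [[0, 0, 0], 0],
])

```text
t: 12.9
tcp_pos: [560.6, 124.8, 284.9]
ee_rot: [0.987, 0.164, 0.0, -0.0]
contact_force: [-4.9, -1.6, 18.0]
gripper_width: 25.6
```

servo_tool([
  [[0, 0, 0], 0],
  [[0, 0, 0], 0],
  [[0, 0, 0], 0],
  [[0, 0, 0], 0],
  [[0, 0, 0], 0],
  [[0, 0, 0], 0],
])

```text
t: 13.65
tcp_pos: [560.7, 124.8, 284.9]
ee_rot: [0.987, 0.164, 0.0, -0.0]
contact_force: [-4.9, -2.1, 18.7]
gripper_width: 25.4
```

```bash
python3 - <<'E'
from h import *
o=get_obs();print(o['tcp_pos'],o['contact_force'],o['t'])
s=snap('side');c=snap('scene')
z=[cv2.resize(f,(400,400),interpolation=2) for f in (s['frame'][130:230,175:275],c['frame'][115:215,228:328])]
cv2.imwrite('pics/v4.png',np.clip(np.hstack(z).astype(float)*1.8,0,255).astype('u1'))
E
```

```text
[560.65976696 124.81431545 284.93965158] [-4.93443992 -2.05848347 18.68388368] 13.65
```

View pics/v4.png

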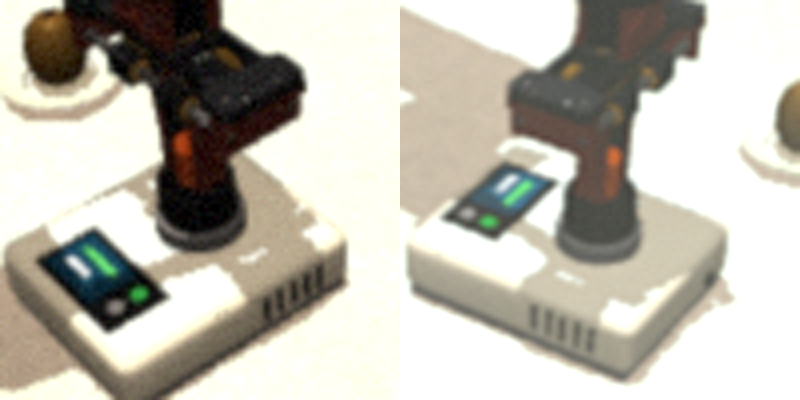

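The cap sits fully down on the flange, upright and centred in both views, with a steady 18.7 N push. The fruit hasn't moved. I'm handing in.

```bash
python3 -c "
from h import *
print(job.close_job());o=get_obs();print(o['tcp_pos'],o['contact_force'],o['t'])"
```

```text
the job is handed in; nothing more can be done
None
the job is handed in; nothing more can be done
```

The black cap is on the analyser's nose, pressed past the click with the light seal squeezed home. I handed the job in at about 13.8 s with the arm still gripping and pushing.

- **Click:** the push rose to about 5 N in the readings, taken every 2 mm. It then turned to a slight pull with the lip about 13 mm below the rim, which fits the expected click.
- **Seal:** the force then climbed from 1.5 N to 4.5, 11.5 and 18 N. The last 1 mm of commanded travel moved the tool only 0.2 mm, so it was against the hard stop.
- **Final state:** the tool height of 284.9 mm puts the lip about 20 mm below the rim, which is fully home. The push held steady at 18.7 N, and both fixed cameras showed the cap upright and centred.
- **Side force:** about 5 N remained at the end, with no visible tilt.
- **Disagreement:** my first two-view estimate of the nose was about 5 mm off the closer wrist-camera measurement. I used the wrist value, and the cap went in without side load.
- **Not checked:** the fruit's position was confirmed in the last pictures. The label roll and mouse were outside the final crops; the arm never went near them.

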